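# Offer up a gate hinge leaf and hold it for the pin

## Robot

A 6-joint arm with a two-finger parallel gripper is mounted at the origin on the work surface. World frame = base frame: x ahead of the robot, y to its left, z up, the work surface at z = 0. Lengths are in m, angles in rad, forces in N, time in s.
With the tool pointing down it reaches from about 0.35 to 0.775 m from the base axis. Payload 7.3 kg.
Tool frame: the origin (TCP) lies at the very end of the fingers, on their centre line; the grasp point (between the pads) lies 19 mm behind it (robot.pinch_z is the distance from the TCP to the grasp point, in m); z points along the fingers, y is the line along which they close (so a half turn about z gives the same grasp; the last joint's range is limited). The gripper opens to 92 mm and grips with 3 to 60 N. Pads are 19 mm wide; open, the fingers measure 130 mm over their backs; the gripper's body (75 mm by 190 mm) begins 47 mm behind the grasp point.
Start: joints at [0.978, 0.342, 1.524, -0, 1.275, -0.146], TCP at [0.227, 0.473, 0.227] pointing down, gripper open.
Joint ranges: [-2.53, 2.53], [-0.77, 2.02], [0.04, 2.7], [-1, 4.14], [0.28, 2.66], [-3.11, 3.11]. Speed limits (rad/s): [2.57, 2.57, 3.14, 3.14, 3.14, 3.14].

## Interface

Orientations are given as [roll, pitch, yaw] about the fixed x, y, z axes, in that order (R = Rz(yaw) Ry(pitch) Rx(roll)).
In Python, from cell import robot gives the robot as it stands.
- The arm moves only by the tool move_arm, never from a script. Its argument "motion" is a list of rows, each a list of 6 numbers: the shift along the tool's x, y, z in units of 0.1 m (1.0 is 0.1 m), then the turn, a rotation vector about the tool's x, y, z in units of pi rad (1.0 is pi rad). In form: [[dx, dy, dz, rx, ry, rz], ...]. A call has 1 to 12 rows; each row is the pose to reach, as a shift and turn from the pose commanded when the call began, along the tool's axes at that moment, turning the shorter way round; what a row does not reach only later rows make up. A row lasts 1/8 s, in which the tool goes at most 62.5 mm and 10.7 degrees, less where a joint would pass 70% of its speed; a pose out of reach is approached as far as the arm can. A call with a number of a shift or a turn outside -1 to 1 is refused whole. A call with a gripper value outside its range is refused whole. "fingers" is the opening, from -1 (shut) to 1 (fully open), set as the call begins (left out, the last holds). The fingers move at their own pace and stop on an object; "newtons" is the grip in N (left out, the last holds). Time passes only in rows, so rows that repeat a pose let the fingers close. It gives the time, the measured TCP pose, the force, the opening and the grip force at its end, in the units of the state.
- robot.observe(): the state, without advancing time (a new reading comes with each control period).
- robot.read_camera(name): name is "scene" or "side" or "wrist"; returns a dict with "image" (480x640x3 uint8, red, green, blue), "range_z" (480x640 float32, m along the optical axis (not along the pixel's ray), 0 where there is no reading), "vfov" (degrees; the focal length in pixels is half the picture's height over the tangent of half this angle, whatever the lens; pixels are square), "cx", "cy" (the principal point, pixels), "k1" (the pictures are not rectified: a ray, as slopes to the right and down, at radius r is drawn at 1 + k1 r^2 times it, then the intrinsics apply), "extrinsics" (4x4, takes a point from camera to world coordinates); the wrist camera has in their place "hand_eye" (4x4, takes a point from camera to tool coordinates, whose origin is the TCP and whose axes are the flange's). Camera axes: x right, y up, looking along -z (the intrinsics and any distortion apply to the point x, -y, -z); pixel columns grow to the right and rows downward; lengths in m; the calibration is good to about 2 mm. A picture is of the moment at which its call begins: read the wrist's pose just before it.
- robot.hand_in(): hands the job in; it is judged then, once.
The state is a dict: "time": time; "qpos": joint angles; "qvel": joint speeds; "joint_efforts": joint torques, N m; "tool_pos": TCP position; "tool_rot": TCP orientation; "contact_force": force on the tool from outside, world axes, zero at the start; "torque": the same for the moment, N m; "opening": finger opening in m; "grip_force": force on a finger pad.
Only numpy, scipy, OpenCV 4.12 (cv2) and the standard library are available. Lean on these libraries where they do the work, as an engineer would, in place of code of your own. Each camera call takes 0.05 s, during which the arm holds its last target. There are 200 camera calls.

## Task

Take the loose hinge leaf that has a single knuckle in the middle of its edge out of the wooden rack and bring that knuckle into the gap between the two knuckles of the jamb's hinge leaf, upright and with the three holes lined up, so that the hinge pin could be dropped straight down through all of them. Finish while still holding the leaf there, steady in the air between the two jamb knuckles: do not let go, and do not let it rest on or lean against the jamb. Leave the other leaf in the rack and the other things on the bench where they are.

Things in the scene. Friction and masses are not known exactly. Their poses are not given: they have to be found in the camera images.
- leaf: Steel hinge leaf to use, 0.6 kg: plate 6 mm thick (y), x 24 to 114, z 0 to 120 mm, with ONE knuckle (upright tube, outer dia. 34, hole 20, z 42 to 78 mm) on a 6 mm tongue at mid height of one edge. Origin on the knuckle axis, level with the lower edge; z up, x from knuckle to plate. Mass centre near x 50 mm. Stands upright, lower 40 mm in a rack slot, where it can rock 3 degrees.
- leaf_eye (a point): Centre of the loose leaf's knuckle hole, at (0, 0, 60 mm) in the leaf's frame; axes as the leaf's.
- spare: The other loose hinge leaf, not to be used: same plate and the same frame, but with TWO knuckles, at the bottom (z from 1 to 37 mm) and the top (83 to 119 mm) of its edge. Stands in the other slot of the rack.
- rack: Fixed plywood rack, 76 (x) by 170 (y) by 50 mm high; origin: centre of its underside. Two open-topped slots run right through along x, at y = +45 and -45 mm, 8 mm wide, 40 mm deep (floor at z = 10 mm). Either slot may hold either leaf; the knuckles stick out at the rack's +x side, away from the robot.
- jamb: Fixed jamb: grey post 50 x 50 mm, 203 mm high (x 41 to 91, y 3 to 53), on a foot plate (x 16 to 126, y -37 to 93, 8 mm thick), with a two-knuckle hinge leaf on its side. Origin on the bench below the knuckles' axis, z up. Knuckles (dia. 34, hole 20) on the z axis at z 71 to 107 and 153 to 189 mm; leaf plate from there to x = 114 mm, z 70 to 190. Bolt heads stand 15 mm high.
- jamb_eye (a point): Point on the jamb knuckles' axis in the middle of their 46 mm gap, at (0, 0, 130 mm) in the jamb's frame; axes as the jamb's. The centre of the loose knuckle belongs here. The gap is open towards -x (roughly facing the robot): slide the knuckle in from there. The angle to which the hinge is swung open does not matter.
- pin: The hinge pin, a plain steel rod of diameter 16 mm, 150 mm long, lying in the tray; not to be used by the robot. Origin under its middle.
- tray: Fixed dark steel parts tray, 120 x 200 mm, 30 mm high, beyond the work. Origin at the centre of its underside.
- can: Red spray can, diameter 66 mm, 190 mm high, standing at the left. Origin at the centre of its underside.
- muffs: Black ear defenders lying on the bench at the right, about 180 x 170 mm, 70 mm high. Origin under the middle of the two cups.
- hammer: Hammer lying on the bench between the rack and the jamb, handle towards the robot, about 260 mm long, 26 mm high, head 88 mm across. Origin under the middle of its length.
Things that resemble listed ones, but are neither listed nor needed, are in the scene too. Leave any red or turquoise look-alike of the leaf alone.

How it is judged:
On the way:
1. the single-knuckle leaf is held by the fingers, clear above the rack (height (world z) of leaf above 0.055 m and contact force between the fingers and leaf above 2 N and contact force between leaf and rack below 0.1 N), for 0.1 s.
At the end, for the whole second after the job is handed in: Fingers grip the leaf (over 3 N); its hole is within 4 mm of the jamb knuckles' axis (a 16 mm pin in 20 mm holes) and 6 mm of mid gap; upright within 3.4 degrees, still, pressing on the jamb under 1.5 N; other leaf still standing in the rack (horizontal distance between leaf_eye and jamb_eye below 0.004 m and z of leaf_eye in the frame of jamb_eye between -0.006 and 0.006 m and angle between leaf's own z axis and vertical below 0.06 rad and contact force between the fingers and leaf above 3 N and contact force between leaf and jamb below 1.5 N and linear speed of leaf below 0.02 m/s and angular speed of leaf below 0.15 rad/s and distance of spare from where it was at the start of the episode below 0.02 m and angle between spare's own z axis and vertical below 0.15 rad); the arm keeps its last pose, push and grip.
It fails at once if the other leaf is pulled or knocked out of place (distance of spare from where it was at the start of the episode above 0.03 m).
It fails at once if things on the bench are disturbed (distance of any of can, muffs, hammer from where it was at the start of the episode above 0.03 m or distance of pin from where it was at the start of the episode above 0.05 m).
It also fails if it takes over 45 s, if anything falls off the work surface, if the arm or the gripper's body presses on something with over 40 N, if the wrist force passes 120 N, or if a joint passes its speed limit or range.

## Working session

There is one attempt and no reset: what is moved stays moved. The work goes in short steps, Python scripts to look and compute and a tool call to move; the robot and the scene stay as the last step left them, time stands still between calls to the robot, and variables do not carry over. Pictures are saved under pics/ and viewed, at most 10 in all, crops included, and the job is handed in when it is done.

Besides the shell and the picture viewer there is one more tool, called after ">>>" as a command line: name --pt "numbers of a row" for each row, then --argument value for the rest. move_arm: Moves the arm, as the interface text tells. Shifts and turns lie within -1 to 1; 1 stands for 0.1 m of shift or pi rad of turn. Its arguments: {"type":"object","properties":{"motion":{"type":"array"},"fingers":{"type":"number"},"newtons":{"type":"number"}},"required":["motion"]}

```bash
ls; mkdir -p pics
cat > h.py <<'E'
import numpy as np, cv2
from scipy.spatial.transform import Rotation as R
from cell import robot
def toolT(s):
    T=np.eye(4);T[:3,:3]=R.from_euler('xyz',s['tool_rot']).as_matrix();T[:3,3]=s['tool_pos'];return T
def cam(n,save=None):
    s=robot.observe();c=robot.read_camera(n)
    c['T']=np.array(c['extrinsics']) if 'extrinsics' in c else toolT(s)@np.array(c['hand_eye'])
    if save: cv2.imwrite('pics/'+save,c['image'][:,:,::-1])
    np.savez(''+n+'.npz',**{k:v for k,v in c.items()})
    return c
def load(n):
    d=np.load(''+n+'.npz');return {k:d[k] for k in d}
def K(c):
    f=240/np.tan(np.radians(float(c['vfov']))/2)
    return np.array([[f,0,float(c['cx'])],[0,f,float(c['cy'])],[0,0,1]]),np.array([float(c['k1']),0,0,0,0])
def slopes(c,uv):
    k,d=K(c);return cv2.undistortPoints(np.array(uv,float).reshape(-1,1,2),k,d).reshape(-1,2)
def rays(c,uv):
    p=slopes(c,uv);v=np.c_[p[:,0],-p[:,1],-np.ones(len(p))]
    return c['T'][:3,3],v@c['T'][:3,:3].T
def onplane(c,uv,z):
    o,v=rays(c,uv);return o+v*((z-o[2])/v[:,2])[:,None]
def cloud(c):
    k,d=K(c);vv,uu=np.mgrid[0:480,0:640]
    o,v=rays(c,np.c_[uu.ravel(),vv.ravel()])
    P=o+v*c['range_z'].ravel()[:,None];P[c['range_z'].ravel()==0]=np.nan
    return P.reshape(480,640,3)
def proj(c,P):
    q=(np.atleast_2d(P)-c['T'][:3,3])@c['T'][:3,:3]
    k,d=K(c);return cv2.projectPoints(np.c_[q[:,0],-q[:,1],-q[:,2]],np.zeros(3),np.zeros(3),k,d)[0].reshape(-1,2)
E
python3 - <<'E'
from h import *
for n in ['scene','side']:
    c=cam(n,n+'0.png');print(n,c['T'].round(3).tolist(),c['vfov'],c['k1'])
print(robot.observe(),robot.pinch_z)
E
```

```text
pics
scene [[-0.599, -0.461, 0.655, 1.291], [0.801, -0.339, 0.493, 0.463], [-0.005, 0.82, 0.573, 0.674], [0.0, 0.0, 0.0, 1.0]] 56.248536105151736 -0.01966293661280387
side [[-0.998, 0.03, -0.049, 0.597], [-0.055, -0.735, 0.676, 0.688], [-0.016, 0.677, 0.735, 0.874], [0.0, 0.0, 0.0, 1.0]] 51.16456340318282 -0.08519436064887609
{'time': 0.1, 'qpos': array([ 9.78007906e-01,  3.42647987e-01,  1.52488628e+00,  1.21564836e-05,
        1.27543627e+00, -1.45994943e-01]), 'qvel': array([-0.00041924, -0.00322112, -0.00355283, -0.00196848,  0.00028597,
       -0.00079122]), 'joint_efforts': array([ 1.06653923e-03, -4.32007170e+01, -2.44693226e+01,  7.19192787e-02,
        5.26634278e-02, -7.75079593e-05]), 'tool_pos': array([0.22661199, 0.47317692, 0.22612939]), 'tool_rot': array([-3.14023112e+00, -2.11951201e-04,  2.69479548e+00]), 'contact_force': array([-0.41548974,  0.07826477, -0.32963744]), 'torque': array([-0.01426343,  0.00775953,  0.04082671]), 'grip_force': 0.0, 'opening': 0.09142680213542026} 0.0188
```

View pics/scene0.png

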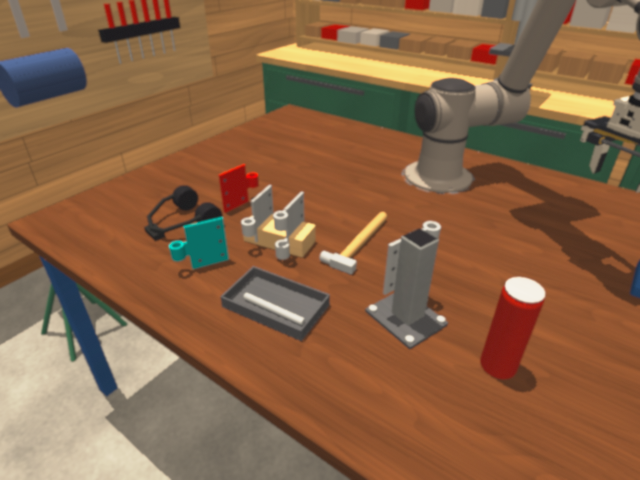

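View pics/side0.png

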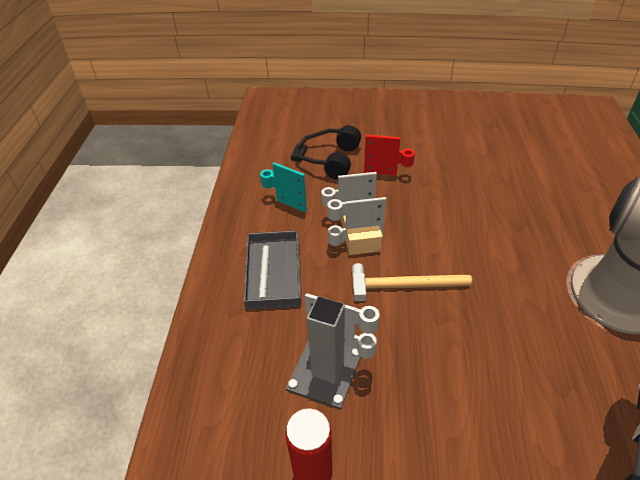

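Both pictures show two grey leaves in the rack. Candidates for the leaf are:
- grey far-slot leaf, knuckle at scene (248,228) / side (329,193)
- grey near-slot leaf, two knuckles at scene (280,213) and (283,250) / side (335,208) and (335,235)
- red look-alike, scene (235,190)
- turquoise look-alike, scene (207,245)

I choose the far-slot (−y) leaf and will check it in a crop.

Run:
```python
from h import *
c=load('scene');s=load('side')
a=cv2.resize(c['image'][175:275,215:325],None,fx=4,fy=5,interpolation=2)
b=cv2.resize(s['image'][165:260,310:395],None,fx=4,fy=500/95,interpolation=2)
cv2.imwrite('pics/crop.png',np.hstack([a[:500,:440],b[:500]])[:,:,::-1])
for n,c in (('scene',c),('side',s)):
    P=cloud(c);im=c['image'].astype(int)
    X,Y,Z=P[...,0],P[...,1],P[...,2]
    sat=im.max(2)-im.min(2)
    grey=(sat<30)
    print(n,'range valid',np.mean(c['range_z']>0))
    nl,lab,st,cen=cv2.connectedComponentsWithStats(((sat<30)&(Z>0.015)&(X>0.2)&(X<0.9)).astype(np.uint8))
    for i in range(1,nl):
        if st[i,4]>60:
            q=P[lab==i];print(cen[i].round(),st[i,4],np.nanpercentile(q,[2,50,98],axis=0).round(3).tolist())
```

```text
scene range valid 0.995927734375
[19. 18.] 290 [[0.486, -1.484, 0.35], [0.501, -1.476, 0.411], [0.513, -1.467, 0.469]]
[58. 14.] 208 [[0.336, -1.484, 0.35], [0.351, -1.476, 0.403], [0.365, -1.466, 0.452]]
[624.   8.] 313 [[0.201, 0.332, 0.518], [0.237, 0.384, 0.557], [0.259, 0.416, 0.566]]
[49. 86.] 1388 [[0.399, -1.49, 0.147], [0.538, -1.308, 0.192], [0.66, -1.293, 0.299]]
[635.  94.] 227 [[0.231, 0.438, 0.391], [0.248, 0.446, 0.406], [0.259, 0.459, 0.443]]
[627. 118.] 223 [[0.224, 0.428, 0.347], [0.233, 0.449, 0.362], [0.257, 0.461, 0.384]]
[605. 140.] 982 [[0.202, 0.38, 0.232], [0.228, 0.424, 0.311], [0.264, 0.485, 0.337]]
[184. 209.] 1088 [[0.599, -0.519, 0.016], [0.649, -0.478, 0.046], [0.768, -0.354, 0.069]]
[258. 213.] 762 [[0.551, -0.229, 0.052], [0.612, -0.217, 0.086], [0.672, -0.194, 0.13]]
[288. 224.] 904 [[0.533, -0.141, 0.019], [0.613, -0.127, 0.097], [0.653, -0.105, 0.131]]
[411. 271.] 3713 [[0.568, 0.176, 0.022], [0.656, 0.217, 0.137], [0.672, 0.244, 0.205]]
[339. 260.] 305 [[0.57, -0.036, 0.016], [0.587, 0.009, 0.025], [0.595, 0.045, 0.029]]
[275. 301.] 1309 [[0.706, -0.129, 0.015], [0.792, -0.02, 0.024], [0.842, 0.076, 0.032]]
[525. 289.] 660 [[0.625, 0.383, 0.189], [0.652, 0.41, 0.19], [0.677, 0.435, 0.192]]
[274. 307.] 367 [[0.782, -0.088, 0.015], [0.793, -0.013, 0.019], [0.803, 0.055, 0.022]]
side range valid 0.99591796875
[347. 187.] 4170 [[0.532, -0.517, 0.018], [0.614, -0.219, 0.072], [0.751, -0.109, 0.131]]
[269. 270.] 1220 [[0.707, -0.132, 0.015], [0.787, -0.01, 0.023], [0.838, 0.074, 0.033]]
[358. 281.] 379 [[0.568, -0.04, 0.017], [0.581, 0.008, 0.026], [0.594, 0.043, 0.029]]
[337. 334.] 4163 [[0.554, 0.177, 0.025], [0.622, 0.221, 0.156], [0.666, 0.243, 0.206]]
[307. 429.] 1322 [[0.625, 0.381, 0.188], [0.651, 0.408, 0.19], [0.677, 0.434, 0.193]]
[636. 457.] 271 [[0.21, 0.415, 0.228], [0.265, 0.484, 0.307], [0.282, 0.506, 0.316]]
```

View pics/crop.png

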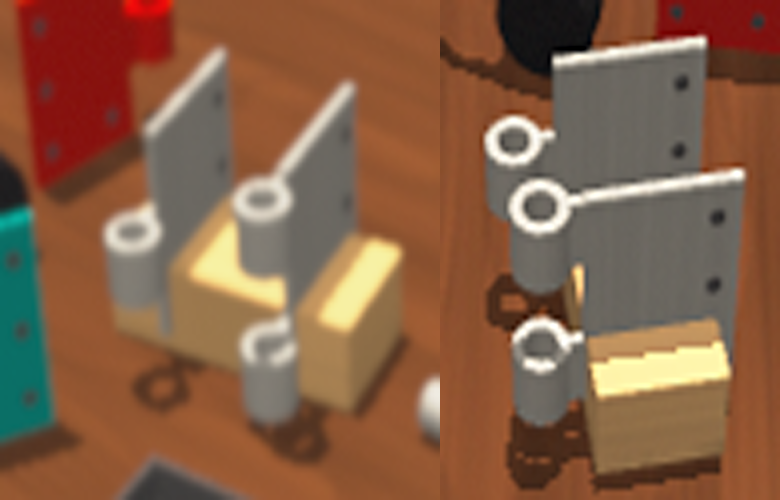

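The crop confirms it: the far-slot (−y) leaf has a single mid-height knuckle, and the near-slot leaf has two. Next I measure the poses.

Run:
```python
from h import *
def fit(P):
    m=np.median(P,0);d=np.linalg.svd(P-P.mean(0))[2][0];return P.mean(0),d
for n in ('scene','side'):
    c=load(n);P=cloud(c);im=c['image'].astype(int);sat=im.max(2)-im.min(2)
    X,Y,Z=P[...,0],P[...,1],P[...,2]
    g=(sat<30)
    A=g&(X>.5)&(X<.7)&(Y<-.17)&(Y>-.26)
    m=A&(Z>.118)&(Z<.14); q=P[m]
    l=cv2.fitLine(q[:,:2].astype(np.float32),cv2.DIST_HUBER,0,.01,.01).ravel()
    print(n,'leafA top n',m.sum(),'line',l.round(4),'xyz rng',np.percentile(q,[1,99],0).round(4).tolist())
    # plate face below top
    m=A&(Z>.06)&(Z<.118)&(X<.63);q=P[m];print(' face',fit(q)[0].round(4),np.linalg.svd(q-q.mean(0))[2][2].round(3))
    m=A&(X>.635);q=P[m];print(' knuckle',np.percentile(q,[2,50,98],0).round(4).tolist())
    B=g&(X>.5)&(X<.7)&(Y<-.08)&(Y>-.15)&(Z>.118);q=P[B];print(' spare top',np.percentile(q,[1,50,99],0).round(4).tolist())
    # jamb: top surfaces
    J=g&(X>.48)&(X<.75)&(Y>.12)&(Y<.3)
    for lo,hi in((.196,.215),(.183,.196)):
        q=P[J&(Z>lo)&(Z<hi)];print(' jamb',lo,len(q),np.percentile(q,[1,50,99],0).round(4).tolist())
    m=J&(Z>.183)&(Z<.196);vv,uu=np.where(m);print('  px',uu.min(),uu.max(),vv.min(),vv.max())
    for nm,cond in (('red',(im[...,0]>150)&(im[...,1]<40)&(X<.75)&(Y<.1)),('teal',(im[...,1]>90)&(im[...,0]<60)&(Y<.1)&(X>.4))):
        q=P[cond];print(nm,len(q),np.nanpercentile(q,[1,99],0).round(3).tolist())
c=robot.read_camera('wrist');print(np.array(c['hand_eye']).round(3).tolist(),c['vfov'])
```

```text
scene leafA top n 105 line [ 0.9797  0.2007  0.595  -0.2196] xyz rng [[0.5498, -0.2302, 0.1189], [0.6332, -0.2113, 0.1312]]
 face [ 0.5908 -0.2204  0.0898] [ 0.201 -0.98  -0.   ]
 knuckle [[0.645, -0.2555, -0.7559], [0.6699, -0.2048, -0.7455], [0.6983, -0.1739, 0.0891]]
 spare top [[0.5313, -0.1418, 0.1183], [0.6243, -0.1269, 0.1265], [0.6539, -0.1051, 0.1317]]
 jamb 0.196 497 [[0.6132, 0.1896, 0.1966], [0.6422, 0.2191, 0.2039], [0.6661, 0.2437, 0.2063]]
 jamb 0.183 402 [[0.5534, 0.1738, 0.1831], [0.6518, 0.2116, 0.1888], [0.6725, 0.244, 0.1959]]
  px 389 439 222 257
red 1036 [[-1.084, -1.46, 0.072], [0.551, -0.177, 0.414]]
teal 1983 [[0.678, -1.06, -0.693], [0.905, -0.23, 0.12]]
side leafA top n 216 line [ 0.9779  0.2089  0.6087 -0.2199] xyz rng [[0.5476, -0.2338, 0.1183], [0.6333, -0.2126, 0.1331]]
 face [ 0.588  -0.2241  0.0893] [ 0.203 -0.979 -0.005]
 knuckle [[0.6358, -0.2248, 0.0591], [0.6577, -0.2044, 0.0828], [0.6711, -0.1947, 0.0909]]
 spare top [[0.5284, -0.1459, 0.1181], [0.6035, -0.1327, 0.1276], [0.6521, -0.1067, 0.1334]]
 jamb 0.196 823 [[0.6096, 0.1883, 0.1965], [0.6364, 0.2173, 0.2039], [0.6636, 0.2426, 0.2068]]
 jamb 0.183 513 [[0.5503, 0.1726, 0.1833], [0.5917, 0.2092, 0.1889], [0.6708, 0.2435, 0.1952]]
  px 305 378 294 333
red 101 [[0.444, -0.399, 0.065], [0.566, -0.374, 0.122]]
teal 1169 [[0.719, -0.298, 0.002], [0.828, -0.231, 0.122]]
[[0.0, 0.952, 0.307, 0.083], [1.0, -0.0, 0.0, 0.001], [0.0, 0.307, -0.952, -0.159], [0.0, 0.0, 0.0, 1.0]] 68.6501288909335
```

>>> move_arm --pt "-0.5 -0.36 -0.2 0 0 -0.06" --pt "-1 -0.73 -0.37 0 0 -0.12" --pt "-1 -0.73 -0.37 0 0 -0.16" --pt "-1 -0.73 -0.37 0 0 -0.2075" --pt "-1 -0.73 -0.37 0 0 -0.2075" --fingers 0

```text
time: 0.78
tool_pos: [0.2855, 0.3642, 0.2636]
tool_rot: [-3.142, -0.0, -2.938]
contact_force: [-0.0, 1.0, 0.3]
opening: 0.048
grip_force: 0.0
```

>>> move_arm --pt "-0.46 -0.36 -0.08 0 0 0" --pt "-0.92 -0.72 -0.16 0 0 0" --pt "-0.92 -0.72 -0.16 0 0 0"

```text
time: 1.15
tool_pos: [0.393, 0.3113, 0.2795]
tool_rot: [-3.141, 0.001, -2.944]
contact_force: [-0.6, -0.6, -0.1]
opening: 0.046
grip_force: 0.0
```

>>> move_arm --pt "-0.46 -0.36 -0.08 0 0 0" --pt "-0.92 -0.72 -0.16 0 0 0" --pt "-0.92 -0.72 -0.16 0 0 0"

```text
time: 1.52
tool_pos: [0.4969, 0.2599, 0.2949]
tool_rot: [-3.141, -0.0, -2.942]
contact_force: [-0.9, 0.5, 0.6]
opening: 0.0457
grip_force: 0.0
```

>>> move_arm --pt "-0.46 -0.36 -0.08 0 0 0" --pt "-0.92 -0.72 -0.16 0 0 0" --pt "-0.92 -0.72 -0.16 0 0 0" --pt "-0.92 -0.72 -0.16 0 0 0" --pt "-0.92 -0.72 -0.16 0 0 0"

```text
time: 2.15
tool_pos: [0.5981, 0.2107, 0.312]
tool_rot: [3.141, -0.0, -2.935]
contact_force: [-0.4, 0.8, -0.7]
opening: 0.0459
grip_force: 0.0
```

```bash
python3 - <<'E'
from h import *
c=cam('wrist','w1.png');s=robot.observe();print(s['time'],s['tool_pos'],s['tool_rot'],s['qvel'].max())
E
cp wrist.npz wjamb.npz
```

```text
2.2 [0.59828987 0.21057258 0.31218883] [ 3.14125123e+00  6.07823100e-05 -2.93483970e+00] 2.1449413750705136e-05
```

View pics/w1.png

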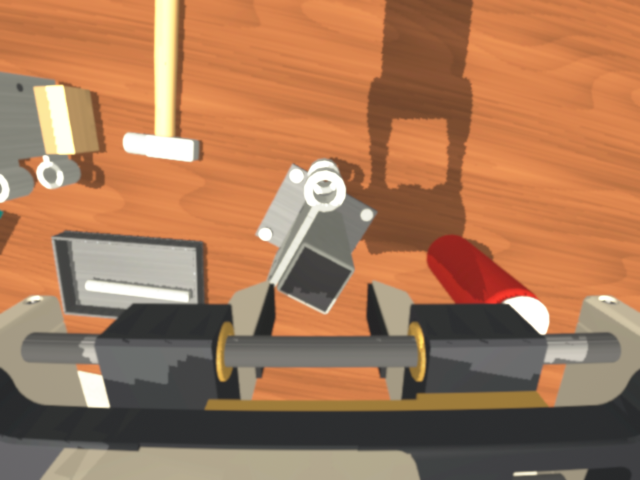

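The wrist view shows the jamb's top knuckle ring at pixel (325,188). Its plate runs down-left to (272,280), so the jamb is yawed by about -18° and the gap side is clear towards the robot.

```bash
cat >> h.py <<'E'
from scipy.optimize import least_squares
def ring(c,x0,y0,zt,tong,dz=.006):
    """centre of knuckle top ring from depth; tong = unit xy direction of tongue (points there dropped)"""
    P=cloud(c).reshape(-1,3);im=c['image'].reshape(-1,3).astype(int);g=(im.max(1)-im.min(1)<40)
    ct=np.array([x0,y0])
    for _ in range(4):
        d=P[:,:2]-ct;r=np.hypot(*d.T)
        m=g&(abs(P[:,2]-zt)<dz)&(r<.021)
        if _: m&=~((d@tong)>.75*r)|(r<.014)
        q=P[m]
        f=lambda k:np.r_[np.maximum(0,np.hypot(*(q[:,:2]-k).T)-.017),np.maximum(0,.010-np.hypot(*(q[:,:2]-k).T))]
        ct=least_squares(f,ct,x_scale=.001).x
        zt=np.median(q[:,2])
    return ct,zt,len(q),np.abs(f(ct)).mean()
E
python3 - <<'E'
from h import *
cs={n:load(n) for n in('wjamb','scene','side')}
# plate edge direction from wrist: grey, z~.19 top
for n,c in cs.items():
    P=cloud(c);Z=P[...,2]
    a=np.radians(-18);t=np.array([np.cos(a),np.sin(a)])
    x0,y0=onplane(cs['wjamb'],[[325,188]],.189)[0][:2]
    ct,z,k,e=ring(c,x0,y0,.189,t);print(n,(round(x0,4),round(y0,4)),ct.round(4),z.round(4),k,e)
    m=(abs(Z-.19)<.005)&(np.hypot(P[...,0]-ct[0],P[...,1]-ct[1])<.118)&(np.hypot(P[...,0]-ct[0],P[...,1]-ct[1])>.035)&(c['image'].max(2)>150)
    q=P[m][:,:2]
    if len(q)>10:
        l=cv2.fitLine(q.astype(np.float32),cv2.DIST_HUBER,0,.01,.01).ravel();nn=np.array([-l[1],l[0]])
        print('  yaw',np.degrees(np.arctan2(l[1],l[0])).round(1),'axis offset',((ct-l[2:])@nn).round(4),len(q))
    m=(Z<-0.0+.02)&(Z>-.01);
c=cs['wjamb']; P=cloud(c);print('table z',np.nanmedian(P[40:120,220:340,2]))
E
```

```text
wjamb (np.float64(0.5631), np.float64(0.2075)) [0.5657 0.2075] 0.1893 836 2.4035370079601407e-06
  yaw -16.4 axis offset 0.001 513
scene (np.float64(0.5631), np.float64(0.2075)) [0.5654 0.209 ] 0.1886 125 1.778051051593956e-05
  yaw -15.5 axis offset 0.004 44
side (np.float64(0.5631), np.float64(0.2075)) [0.5655 0.2071] 0.1884 212 1.549652564063776e-05
  yaw -17.3 axis offset 0.0016 50
table z 0.0006568153460666248
```

>>> move_arm --pt "0.09 -0.42 0 0 0 0" --pt "0.17 -0.845 0 0 0 0"

```text
time: 2.45
tool_pos: [0.5992, 0.1235, 0.3121]
tool_rot: [3.142, 0.0, -2.934]
contact_force: [0.3, -0.3, 0.4]
opening: 0.046
grip_force: 0.0
```

>>> move_arm --pt "0.09 -0.42 0.08 0 0 0" --pt "0.17 -0.845 0.16 0 0 0"

```text
time: 2.7
tool_pos: [0.6, 0.0366, 0.2962]
tool_rot: [-3.142, 0.001, -2.935]
contact_force: [-0.1, -0.5, 0.6]
opening: 0.0455
grip_force: 0.0
```

>>> move_arm --pt "0.09 -0.42 0.08 0 0 0" --pt "0.17 -0.845 0.16 0 0 0"

```text
time: 2.95
tool_pos: [0.6007, -0.0496, 0.2801]
tool_rot: [-3.142, 0.001, -2.936]
contact_force: [0.9, -0.2, -0.7]
opening: 0.0459
grip_force: 0.0
```

>>> move_arm --pt "0.09 -0.42 0.08 0 0 0" --pt "0.17 -0.845 0.16 0 0 0"

```text
time: 3.2
tool_pos: [0.6015, -0.1357, 0.2641]
tool_rot: [-3.141, 0.001, -2.936]
contact_force: [0.2, -0.3, -0.4]
opening: 0.0458
grip_force: 0.0
```

>>> move_arm --pt "0.09 -0.42 0.08 0 0 0" --pt "0.17 -0.845 0.16 0 0 0" --pt "0.17 -0.845 0.16 0 0 0" --pt "0.17 -0.845 0.16 0 0 0"

```text
time: 3.7
tool_pos: [0.6025, -0.2206, 0.2481]
tool_rot: [3.141, 0.001, -2.936]
contact_force: [-0.6, 0.6, -0.3]
opening: 0.0463
grip_force: 0.0
```

Run:
```python
from h import *
c=cam('wrist','w2.png');s=robot.observe();print(s['time'],s['tool_pos'],s['tool_rot'])
P=cloud(c);X,Y,Z=P[...,0],P[...,1],P[...,2];im=c['image'].astype(int);sat=im.max(2)-im.min(2)
m=(sat<40)&(X>.5)&(X<.64)&(Y<-.18)&(Y>-.26)&(Z>.122)&(Z<.14);q=P[m]
l=cv2.fitLine(q[:,:2].astype(np.float32),cv2.DIST_HUBER,0,.01,.01).ravel();print(len(q),l,np.percentile(q,[1,50,99],0))
t=l[:2]*np.sign(l[0]);u=(q[:,:2]-l[2:])@t;nn=np.array([-t[1],t[0]]);v=(q[:,:2]-l[2:])@nn
print('ends',np.percentile(u,[1,99]),'width',np.percentile(v,[3,97]))
for zt in(.088,):print('ring',ring(c,.657,-.207,zt,-t))
print('yaw',np.arctan2(t[1],t[0]))
```

```text
3.75 [ 0.60264043 -0.22017608  0.24832122] [ 3.14144529e+00  7.42096503e-04 -2.93518105e+00]
801 [ 0.98053277  0.1963554   0.5868622  -0.22531281] [[ 0.54655688 -0.2352014   0.12895076]
 [ 0.58499129 -0.22560797  0.13068731]
 [ 0.63268317 -0.21458562  0.13226228]]
ends [-0.04130199  0.04674971] width [-0.00266931  0.00279801]
ring (array([ 0.65760395, -0.21077806]), np.float64(0.08841645173104484), 505, np.float64(3.0521324727607055e-06))
yaw 0.19763957
```

View pics/w2.png

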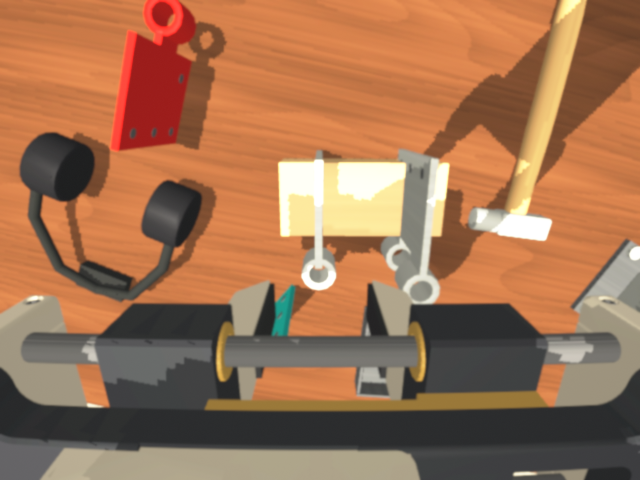

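The single-knuckle leaf lies along pixels (319,152) to (319,270), centred between the open fingers. The spare is at (425,225), outside them. Descending.

>>> move_arm --pt "0.02 -0.02 0.4 0 0 0.003" --pt "0.02 -0.02 0.8 0 0 0.003" --pt "0.02 -0.02 0.8 0 0 0.003"

```text
time: 4.12
tool_pos: [0.5996, -0.2217, 0.1653]
tool_rot: [3.137, -0.005, -2.944]
contact_force: [0.1, 0.2, 1.7]
opening: 0.046
grip_force: 0.0
```

>>> move_arm --pt "0 0 0.3 0 0 0" --pt "0 0 0.6 0 0 0" --pt "0 0 0.82 0 0 0" --pt "0 0 0.82 0 0 0"

```text
time: 4.62
tool_pos: [0.6013, -0.2233, 0.0863]
tool_rot: [3.141, -0.0, -2.945]
contact_force: [-0.7, 0.5, 0.0]
opening: 0.046
grip_force: 0.0
```

>>> move_arm --pt "0 0 0 0 0 0" --pt "0 0 0 0 0 0" --pt "0 0 0 0 0 0" --pt "0 0 0 0 0 0" --pt "0 0 0 0 0 0" --pt "0 0 0 0 0 0" --fingers -1 --newtons 45

```text
time: 5.38
tool_pos: [0.6009, -0.2237, 0.0859]
tool_rot: [3.141, 0.0, -2.946]
contact_force: [-1.0, 3.1, 3.5]
opening: 0.0057
grip_force: 45.0
```

>>> move_arm --pt "0 0 -0.1 0 0 0" --pt "0 0 -0.25 0 0 0" --pt "0 0 -0.4 0 0 0" --pt "0 0 -0.55 0 0 0" --pt "0 0 -0.7 0 0 0" --pt "0 0 -0.85 0 0 0" --pt "0 0 -1 0 0 0" --pt "0 0 -1 0 0 0"

```text
time: 6.38
tool_pos: [0.6017, -0.2246, 0.1875]
tool_rot: [-3.14, 0.003, -2.946]
contact_force: [-0.2, 0.7, -7.3]
opening: 0.006
grip_force: 45.0
```

>>> move_arm --pt "0 0 -0.25 0 0 0" --pt "0 0 -0.5 0 0 0" --pt "0 0 -0.5 0 0 0" --pt "0 0 -0.5 0 0 0"

```text
time: 6.88
tool_pos: [0.6003, -0.2238, 0.234]
tool_rot: [3.14, -0.002, -2.946]
contact_force: [0.1, 0.9, -6.8]
opening: 0.0061
grip_force: 45.0
```

Run:
```python
from h import *
s=robot.observe();print(s['time'],s['tool_pos'],s['tool_rot'],s['contact_force'],s['opening'])
T=toolT(s)
for n in('wrist','scene','side'):
    c=cam(n);a=T[:2,0];e0=T[:2,3]-a*.0565
    print(n,ring(c,*e0,.2384,a,.008))
    P=cloud(c);X,Y,Z=P[...,0],P[...,1],P[...,2];d=(P[...,:2]-T[:2,3])
    u=d@a;v=d@T[:2,1]
    m=(abs(v)<.012)&(abs(Z-.28)<.008)&(u>-.035)&(u<.06);q=np.c_[u[m],Z[m]]
    if m.sum()>10:print('  top slope',np.polyfit(q[:,0],q[:,1],1),m.sum(),'u rng',np.percentile(u[m],[1,99]))
    m=(abs(v)<.02)&(Z>.165)&(Z<.275)&(u>.015)&(u<.06);q=np.c_[v[m],Z[m]]
    if m.sum()>50:print('  face tilt v/z',np.polyfit(q[:,1],q[:,0],1),m.sum())
```

```text
6.875 [ 0.60033835 -0.2238421   0.23400691] [ 3.13990801e+00 -1.98936885e-03 -2.94596598e+00] [ 0.14720208  0.9056824  -6.78072845] 0.006139697438956672
wrist (array([ 0.65699796, -0.2123095 ]), np.float64(0.23127961488965001), 114, np.float64(2.408197361610226e-05))
  top slope [-0.00757135  0.27886604] 3070 u rng [-0.02145429  0.05522945]
  face tilt v/z [-0.00201375  0.00081124] 528
scene (array([ 0.65696315, -0.21011824]), np.float64(0.2327522317654217), 126, np.float64(2.2818566792616944e-05))
  top slope [0.0355963  0.27913905] 92 u rng [-0.03286879  0.04640343]
  face tilt v/z [-0.00422592  0.0050236 ] 307
side (array([ 0.65724025, -0.21044366]), np.float64(0.23377245649459277), 127, np.float64(1.9329314782289374e-05))
  top slope [-0.15798646  0.27173112] 20 u rng [-0.03423091 -0.02435455]
  face tilt v/z [ 0.02719898 -0.00348872] 496
```

Run:
```python
from h import *
o=[]
for n in('scene','side'):
    c=load(n);u,v=proj(c,[.61,-.22,.22])[0].astype(int);print(n,u-40,v-50)
    o.append(cv2.resize(c['image'][v-50:v+50,u-40:u+40],None,fx=5,fy=5,interpolation=2))
cv2.imwrite('pics/held.png',np.hstack(o)[:,:,::-1])
s=robot.observe();print(s['tool_pos'],s['tool_rot'])
```

```text
scene 213 112
side 308 93
[ 0.60037363 -0.22386607  0.23402215] [ 3.13972201e+00 -2.23105117e-03 -2.94596126e+00]
```

View pics/held.png

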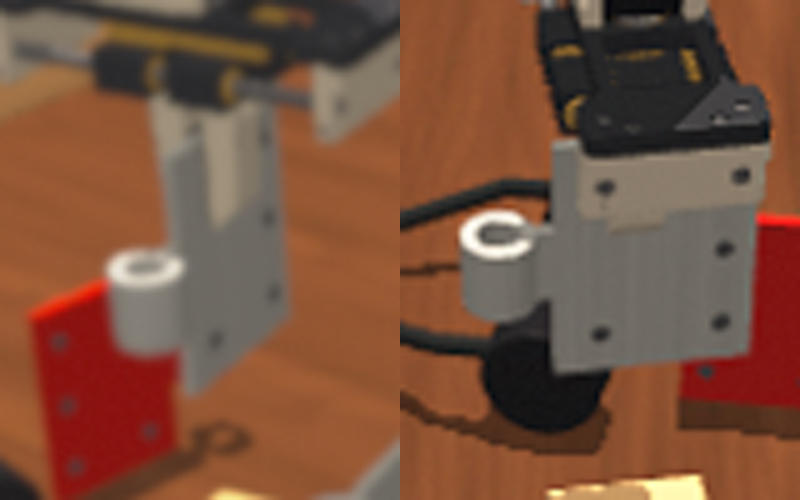

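Run:
```python
from h import *
T=toolT(robot.observe());print(np.degrees(np.arccos(-T[2,2])))
n=T[:3,1].copy();p0=T[:3,3]+n*.003
def hit(c,uv):
    o,v=rays(c,uv);P=o+v*(((p0-o)@n)/(v@n))[:,None];d=P-T[:3,3];return np.c_[d@T[:3,0],d@n,P[:,2]]
off={'scene':(213,112,0),'side':(308,93,400)}
pts={'side':[(565,373),(748,354),(553,142),(565,373)],'scene':[(186,394),(289,315),(168,152),(186,394)]}
for k in pts:
    c=load(k);uv=[((x-off[k][2])/5+off[k][0]-.4,y/5+off[k][1]-.4) for x,y in pts[k]]
    h=hit(c,uv);print(k,h.round(4).tolist(),'slope bottom',(h[1,2]-h[0,2])/(h[1,0]-h[0,0]),'vert',(h[2,0]-h[3,0])/(h[2,2]-h[3,2]))
    P=cloud(c);d=P-T[:3,3];u=d@T[:3,0];v=d@n
    m=(abs(v)<.02)&(u<-.04)&(u>-.08)&(P[...,2]>.17)&(P[...,2]<.26)
    q=P[m];print('  knuckle z rng',np.percentile(q[:,2],[1,50,97,99.5]),m.sum())
    m=(v>-.005)&(v<.01)&(u>.0)&(u<.056)&(P[...,2]>.165)&(P[...,2]<.215);print('  face v by z',np.polyfit(P[m][:,2],v[m],1),m.sum(),v[m].mean())
```

```text
0.16681726521028803
side [[-0.0284, 0.003, 0.1588], [0.0565, 0.003, 0.1593], [-0.0336, 0.003, 0.2821], [-0.0284, 0.003, 0.1588]] slope bottom 0.005640889483272431 vert -0.04224226653954848
  knuckle z rng [0.20113668 0.22501812 0.23678378 0.23755701] 299
  face v by z [ 0.02626744 -0.00346027] 428 0.0015374762509110164
scene [[-0.0383, 0.003, 0.1617], [0.0582, 0.003, 0.1585], [-0.0337, 0.003, 0.281], [-0.0383, 0.003, 0.1617]] slope bottom -0.03281503709247114 vert 0.038265052652618724
  knuckle z rng [0.20008999 0.22406714 0.23637694 0.23736892] 290
  face v by z [-0.00743548  0.00557747] 230 0.004166208339671128
```

>>> move_arm --pt "0.06 0.28 0 0 0 0" --pt "0.12 0.57 0 0 0 0" --pt "0.177 0.856 0 0 0 0"

```text
time: 7.4
tool_pos: [0.5662, -0.1427, 0.2348]
tool_rot: [3.141, -0.001, -2.946]
contact_force: [0.2, -0.5, -7.3]
opening: 0.0059
grip_force: 45.0
```

>>> move_arm --pt "0.06 0.28 0 0 0 0" --pt "0.12 0.57 0 0 0 0" --pt "0.177 0.856 0 0 0 0"

```text
time: 7.78
tool_pos: [0.5322, -0.0621, 0.2351]
tool_rot: [3.141, -0.001, -2.946]
contact_force: [0.1, 0.3, -7.1]
opening: 0.006
grip_force: 45.0
```

>>> move_arm --pt "0.06 0.28 0 0 0 0" --pt "0.12 0.57 0 0 0 0" --pt "0.177 0.856 0 0 0 0"

```text
time: 8.15
tool_pos: [0.4982, 0.0183, 0.2352]
tool_rot: [3.141, -0.001, -2.946]
contact_force: [0.1, 0.5, -7.2]
opening: 0.0058
grip_force: 45.0
```

>>> move_arm --pt "0.06 0.28 0 0 0 0" --pt "0.12 0.57 0 0 0 0" --pt "0.177 0.856 0 0 0 0"

```text
time: 8.52
tool_pos: [0.4642, 0.0988, 0.2353]
tool_rot: [3.141, -0.001, -2.946]
contact_force: [-0.2, -0.1, -6.4]
opening: 0.0059
grip_force: 45.0
```

>>> move_arm --pt "0.06 0.28 0 0 0 0" --pt "0.12 0.57 0.2 0 0 0" --pt "0.177 0.856 0.4 0 0 0" --pt "0.177 0.856 0.6 0 0 0" --pt "0.177 0.856 0.75 0 0 0" --pt "0.177 0.856 0.88 0 0 0" --pt "0.177 0.856 0.88 0 0 0" --pt "0.177 0.856 0.88 0 0 0" --pt "0.177 0.856 0.88 0 0 0"

```text
time: 9.65
tool_pos: [0.4314, 0.1785, 0.1483]
tool_rot: [3.142, 0.001, -2.946]
contact_force: [-0.5, 0.3, -6.3]
opening: 0.0059
grip_force: 45.0
```

```bash
cat > m.py <<'E'
from h import *
import sys
s=robot.observe();T=toolT(s);print(s['time'],s['tool_pos'],s['tool_rot'],s['contact_force'])
a=T[:2,0];ex=T[:2,3]-a*.0581+T[:2,1]*.0016;ez=T[2,3]-.0157
for n in('wrist','scene','side'):
    c=cam(n);print(n,'eye exp',ex.round(4),(ez+.018).round(4))
    try: r=ring(c,*ex,ez+.018,a,.004);print('  leaf',r)
    except Exception as e:r=None
    try:
        j=ring(c,.5657,.2077,.189,np.array([.959,-.284]));print('  jamb',j)
        if r: d=j[0]-r[0];print('  delta tool xy',d@a,d@T[:2,1],'z',j[1]-.077+.036-r[1]-0)
    except Exception as e:print(e)
E
python3 m.py
```

```text
9.65 [0.43138329 0.17851996 0.14832155] [ 3.14150935e+00  1.38186089e-03 -2.94604493e+00] [-0.48724952  0.34692465 -6.31838836]
wrist eye exp [0.4881 0.1914] 0.1506
  leaf (array([0.48900924, 0.19061374]), np.float64(0.15102101078423147), 52, np.float64(0.0))
  jamb (array([0.5657, 0.2077]), np.float64(nan), 0, np.float64(nan))
  delta tool xy -0.07854899445674451 0.0018592986727372935 z nan
scene eye exp [0.4881 0.1914] 0.1506
  leaf (array([0.48954141, 0.19193178]), np.float64(0.150186170450605), 41, np.float64(5.022232819317073e-06))
  jamb (array([0.56479768, 0.20875595]), np.float64(0.18856739263078698), 129, np.float64(3.259694354256536e-05))
  delta tool xy -0.07709091610983052 0.0018809372350629475 z -0.0026187778198180356
side eye exp [0.4881 0.1914] 0.1506
  leaf (array([0.48808353, 0.18977309]), np.float64(0.1498756738066077), 172, np.float64(1.2283387385467514e-05))
  jamb (array([0.56573605, 0.20707657]), np.float64(0.18840902286436417), 210, np.float64(1.306984212985085e-05))
  delta tool xy -0.07953462477129873 0.0018855123134980441 z -0.002466650942243548
  return _methods._mean(a, axis=axis, dtype=dtype,
  ret = ret.dtype.type(ret / rcount)
h.py:45: RuntimeWarning: Mean of empty slice.
  return ct,zt,len(q),np.abs(f(ct)).mean()
```

>>> move_arm --pt "0 0.019 0.024 0 0 0" --pt "0 0.019 0.024 0 0 0" --pt "-0.1 0.019 0.024 0 0 0" --pt "-0.2 0.019 0.024 0 0 0" --pt "-0.3 0.019 0.024 0 0 0" --pt "-0.4 0.019 0.024 0 0 0" --pt "-0.5 0.019 0.024 0 0 0" --pt "-0.6 0.019 0.024 0 0 0" --pt "-0.7 0.019 0.024 0 0 0" --pt "-0.785 0.019 0.024 0 0 0" --pt "-0.785 0.019 0.024 0 0 0" --pt "-0.785 0.019 0.024 0 0 0"

```text
time: 11.3
tool_pos: [0.5072, 0.1955, 0.1452]
tool_rot: [3.142, -0.001, -2.946]
contact_force: [0.4, 1.0, -6.7]
opening: 0.0057
grip_force: 45.0
```

Run:
```python
from h import *
s=robot.observe();T=toolT(s);print(s['time'],s['tool_pos'],s['tool_rot'],s['contact_force'])
print('exp eye',T[:2,3]-T[:2,0]*.0581+T[:2,1]*.0016,T[2,3]-.0157)
o=[]
for n in('scene','side'):
    c=cam(n);u,v=proj(c,[.55,.205,.13])[0].astype(int);print(n,u-40,v-50)
    o.append(cv2.resize(c['image'][v-50:v+50,u-40:u+40],None,fx=5,fy=5,interpolation=2))
    P=cloud(c);T2=T[:3,0];d=P-T[:3,3];uu=d@T[:3,0];vv=d@T[:3,1]
    m=(abs(vv)<.012)&(uu>-.03)&(uu<.056)&(P[...,2]>.075)&(P[...,2]<.12);print('face',m.sum(),np.polyfit(P[m][:,2],vv[m],1) if m.sum()>30 else '')
    m=(np.hypot(P[...,0]-.5657,P[...,1]-.2077)<.022)&(P[...,2]>.09)&(P[...,2]<.19);z=P[m][:,2];print(np.histogram(z,np.arange(.09,.192,.004))[0])
    for lo,hi in((.115,.143),(.156,.186)):
        q=P[m&(P[...,2]>lo)&(P[...,2]<hi)][:,:2]
        if len(q)>15:
            w=c['T'][:2,3]-[.5657,.2077];w/=np.linalg.norm(w)
            f=lambda k:np.hypot(*(q-k).T)-.017
            print(n,lo,len(q),least_squares(f,[.5657,.2077],loss='soft_l1',f_scale=.001,x_scale=.001).x.round(4))
cv2.imwrite('pics/fin.png',np.hstack(o)[:,:,::-1])
```

```text
11.3 [0.5071723  0.19553042 0.14516676] [ 3.14157121e+00 -7.59927245e-04 -2.94593143e+00] [ 0.38744543  1.03943628 -6.65164303]
exp eye [0.56385263 0.20839541] 0.1294667556403707
scene 388 195
face 0 
[  0   0   0   0   0   0   0   0   0   0   0   0   0   0   0   0   0   0
   1   2   6  17  26  43 103]
scene 0.156 95 [0.5682 0.2064]
side 336 282
face 167 [-0.00516208  0.00272633]
[ 26  26  26  42  29  11  23  27  28  26  23  30  23  42  42   5  24  31
  39  46  39  50  45  52 151]
side 0.115 182 [0.564  0.2056]
side 0.156 319 [0.5663 0.2067]
```

View pics/fin.png

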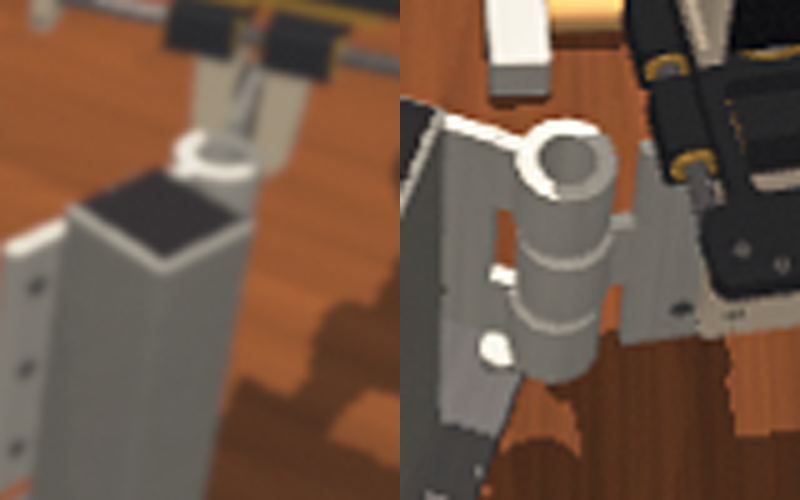

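>>> move_arm --pt "-0.017 0.003 -0.003 0 0 0" --pt "-0.017 0.003 -0.003 0 0 0" --pt "-0.017 0.003 -0.003 0 0 0" --pt "-0.017 0.003 -0.003 0 0 0" --pt "-0.017 0.003 -0.003 0 0 0" --pt "-0.017 0.003 -0.003 0 0 0"

```text
time: 12.15
tool_pos: [0.5092, 0.1962, 0.1456]
tool_rot: [3.142, 0.0, -2.946]
contact_force: [0.5, -0.5, -7.0]
opening: 0.0058
grip_force: 45.0
```

Run:
```python
from h import *
s=robot.observe();T=toolT(s);print(s['time'],s['tool_pos'],s['tool_rot'],s['contact_force'])
print('exp eye',T[:2,3]-T[:2,0]*.0581+T[:2,1]*.0016,T[2,3]-.0157)
c=cam('side');P=cloud(c);m=np.hypot(P[...,0]-.5657,P[...,1]-.2077)<.020
for lo,hi in((.08,.102),(.116,.142),(.157,.184)):
    q=P[m&(P[...,2]>lo)&(P[...,2]<hi)][:,:2]
    q=q[(q-[.5657,.2077])@c['T'][:2,1]*-1>-9]
    f=lambda k:np.hypot(*(q-k).T)-.017
    print(lo,len(q),least_squares(f,[.5657,.2077],loss='soft_l1',f_scale=.001,x_scale=.001).x.round(4))
# silhouette edges by rays: right (low x) edge columns per height
im=c['image'].astype(int)
for z in(.09,.13,.17):
    u,v=proj(c,[.5657,.2077,z])[0];r=int(round(v))+6
    print(z,u.round(1),im[r,int(u)-18:int(u)+19].sum(1)//3)
```

```text
12.15 [0.50917671 0.19621573 0.14561344] [ 3.14154410e+00  1.85103423e-05 -2.94598377e+00] [ 0.48230535 -0.50461658 -6.98689374]
exp eye [0.56585773 0.20907776] 0.1299134434181797
0.08 123 [0.5657 0.2059]
0.116 168 [0.5659 0.2062]
0.157 271 [0.5661 0.2065]
0.09 366.0 [121 121 118 110 216 247 245 243 248 221 135 103 107 110 110 110 111 110
 109 108 105 104 103 105 102 101  98  71  51  54  55  51  47  52  54  51
  52]
0.13 367.0 [109 110 110 109 107 108 108 108 108 106 103 103 105 107 108 108 110 110
 109 110 109 107 105 103 104  99  97  95  91  96  95  95 102 103 105 106
 107]
0.17 368.0 [110 109 108 109  98  88  82  78 134 127 105 107 108 109 111 110 110 110
 108 108 107 104 102 103 104 100  97 100 132 135 133 118 104 104 106 106
 107]
```

The three knuckles' cylinder fits now agree to better than 0.5 mm: (.5657,.2059), (.5659,.2062) and (.5661,.2065). The outside force is only the leaf's weight, so I am handing in.

```bash
python3 -c "
from cell import robot
print(robot.hand_in())"
```

```text
the job is handed in; nothing more can be done
None
```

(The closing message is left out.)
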